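Centre two servo arms against their pins

ROBOT

A 7-joint arm with a two-finger parallel gripper is mounted at the origin on the work surface. World frame = base frame: x ahead of the robot, y to its left, z up, the work surface at z = 0. Lengths are in m, angles in rad, forces in N, time in s.
With the tool pointing down it reaches from about 0.4 to 0.85 m from the base axis. Payload 10.4 kg.
Tool frame: the origin (TCP) lies between the finger pads; the fingertips stand ahead of it and the grasp point (between the pads) lies 6 mm ahead of it (finger_overhang is the z of the fingertips in the tool frame, in m); z points along the fingers, y is the direction in which the jaws open and shut (so a half turn about z gives the same grasp; the last joint's range is limited). The gripper opens to 85 mm and grips with 20 to 120 N. Pads are 22 mm wide; open, the fingers measure 114 mm over their backs; the gripper's body (76 mm by 85 mm) begins 54 mm behind the grasp point. The pads swing forward as they close: fully open they stand 13 mm farther back than shut.
Start: joints at [-0.023, 0.332, -0.065, 1.46, 0.022, 1.35, -0.088], TCP at [0.625, 0, 0.256] pointing down, gripper open.
Joint ranges: [-2.6, 2.6], [-0.5, 2.12], [-1.47, 1.34], [0.16, 2.42], [-1.27, 4.41], [0.06, 2.06], [-2.6, 2.6]. Speed limits (rad/s): [2.22, 2.22, 2.79, 2.79, 3.14, 3.14, 3.14].

INTERFACE

Orientations are given as a unit quaternion [x, y, z, w].
In Python, from workcell import * gives the robot as it stands.
- The arm moves only by the shell command python3 -m creep 'ROWS' [FORCE]. ROWS is JSON, a list of rows, each a list of 7 numbers: the turn, a rotation vector about the tool's x, y, z in rad, then the shift along the tool's x, y, z in mm, then the closure in counts, from 0 (fully open) to 255 (shut). In form: [[wx, wy, wz, dx, dy, dz, claw], ...]. A call has 1 to 8 rows; each row shifts and turns the commanded pose from where the row before left it, along the tool's axes as they then stand; what a row does not reach is not made up. A row lasts 1/10 s, in which the tool goes at most 50 mm and 8.59 degrees, less where a joint would pass 70% of its speed; a pose out of reach is approached as far as the arm can. A call is refused whole if a number of a shift passes 50 or a number of a turn 0.15, either way. A call with a gripper value outside its range is refused whole. The fingers move at their own pace and stop on an object; FORCE is the grip in N (left out, the last holds). Time passes only in rows, so rows that do not move let the fingers close. It gives the time, the measured TCP pose, the force and the opening at its end, in the units of the state.
- get_obs(): the state, without advancing time (a new reading comes with each control period).
- camera(name): name is "scene" or "side" or "wrist"; returns (picture, depth): 384x512x3 uint8, blue, green, red; 384x512 float32, m along the optical axis (not along the pixel's ray), 0 where there is no reading.
- camera_model(name): a dict with "camera_matrix" (3x3 intrinsics, pixels), "R" (3x3) and "t" (3): a world point X has camera coordinates R X + t; the wrist camera has in their place "mount" (4x4, takes a point from camera to tool coordinates, whose origin is the TCP and whose axes are the flange's). Camera axes: x right, y down, z forward; pixel columns grow to the right and rows downward; lengths in m; the calibration is good to about 2 mm. A picture is of the moment at which its call begins: read the wrist's pose just before it. camera_model takes no time and is no camera call.
- hand_in(): hands the job in, once; it reports no verdict.
The state is a dict: "clock": time; "joint_pos": joint angles; "joint_velocities": joint speeds; "tau": joint torques, N m; "position": TCP position; "ee_rot": TCP orientation; "ft_force": force on the tool from outside, world axes, zero at the start; "torque": the same for the moment, N m; "grip_width": opening from 0.0 (shut) to 1.0 (fully open).
Only numpy, scipy, OpenCV 4.12 (cv2) and the standard library are available. Lean on these libraries where they do the work, as an engineer would, in place of code of your own. Each camera call takes 0.05 s, during which the arm holds its last target.

TASK

Centre the two servos before the legs are screwed on: with one fingertip, gently push the arm of each servo round, in either order, until its pointed end points straight at the upright steel pin on its own stand, and leave it there. Only push the arms: do not pinch or lift anything, leave the loose stands where they are, and do not disturb the tape, pliers, screwdriver and jar.

Things in the scene. Friction and masses are not known exactly. Their poses are not given: they have to be found in the camera images.
- leg_jig: loose stand, 0.8 kg, held only by its weight: plywood-topped steel plate 12 mm thick, 90 wide (y), 168 long (x -45 to 123), with a grey servo (x -36 to 16, y -15 to 15, top at 48 mm) that carries a long black one-ended arm, and an upright steel pin at x 105, y 0. Origin: on the servo's vertical shaft axis at desk level; x towards the pin, z up
- horn_jig: loose stand, 0.8 kg, held only by its weight: plywood-topped steel plate 12 mm thick, 90 wide (y), 152 long (x -45 to 107), with a black servo (x -36 to 16, y -15 to 15, top at 48 mm) that carries a shorter white double-ended arm, and an upright steel pin at x 89, y 0. Origin: on the servo's vertical shaft axis at desk level; x towards the pin, z up
- leg_link (a joint): angle of the long black arm about the shaft of leg_jig, rad: 0 with its point straight at the pin, growing anticlockwise from above; stops at -1.75 and 1.75. Stays where left; takes 0.05 N m to turn (0.8 N at 65 mm). A level plastic bar 14 mm wide, 10 thick, 58 to 68 mm above the desk, nothing beside or below it outside the servo down to the plate; point 85 mm from the shaft
- servo_horn (a joint): angle of the white double-ended arm about the shaft of horn_jig, rad; signs, stops and stiffness as leg_link: 0 with its long pointed end (not the short round tail) straight at the pin. A level plastic bar 14 mm wide, 10 thick, 58 to 68 mm above the desk; point 69 mm from the shaft, tail 40 mm the other way
- leg_link_tip (a point): pointed end of the long black arm, half-way up its thickness; its x axis points outward along the arm, z up
- servo_horn_tip (a point): pointed end of the white double-ended arm, half-way up its thickness; its x axis points outward along the arm, z up
- leg_jig_pin (a point): top of the steel pin of leg_jig (dark, upright, 10 mm diameter on a 16 mm collar, its top 70 mm above the desk, 105 mm from the shaft)
- horn_jig_pin (a point): top of the steel pin of horn_jig (dark, upright, 10 mm diameter on a 16 mm collar, its top 70 mm above the desk, 89 mm from the shaft)
- tape_roll: bystander: roll of pale tape lying flat, 96 mm across, 25 mm high; origin at the centre of its underside
- pliers: bystander: pliers lying flat, about 195 mm long along x (-81 to +114 mm), 52 mm wide, 12 mm high; origin at desk level between the handles, jaws to +x
- screwdriver: bystander: screwdriver lying flat, 170 mm long, handle to its -x; origin at desk level
- screw_jar: bystander: small glass jar with a steel lid, 48 mm across, 50 mm high; origin at the centre of its underside
Not all that is in view belongs to the job. Leave any red look-alike of the leg_jig alone.

How it is judged:
At the end, for the whole second after the job is handed in: Both arms at rest with the pointed end aimed at the pin of its stand, within 0.1 rad (about 6 degrees); stands flat and within 25 mm of where they stood; tape, pliers, screwdriver and jar within 20 mm of where they lay (value of joint leg_link between -0.1 and 0.1 rad and value of joint servo_horn between -0.1 and 0.1 rad and velocity of joint leg_link between -0.05 and 0.05 rad/s and velocity of joint servo_horn between -0.05 and 0.05 rad/s and angle between each of leg_jig, horn_jig's own z axis and vertical below 0.05 rad and distance of each of leg_jig, horn_jig from where it was at the start of the episode below 0.025 m and distance of each of tape_roll, pliers, screwdriver, screw_jar from where it was at the start of the episode below 0.02 m); the robot touches nothing.
It fails at once if a stand is shifted by more than 25 mm (distance of any of leg_jig, horn_jig from where it was at the start of the episode above 0.025 m).
It fails at once if a stand is lifted (by more than 8 mm) or tipped (height (world z) of any of leg_jig, horn_jig above 0.008 m or angle between any of leg_jig, horn_jig's own z axis and vertical above 0.12 rad).
It fails at once if an arm is pinched or rammed: the fingers press on it with more than 12 N (contact force between the fingers and leg_link above 12 N or contact force between the fingers and servo_horn above 12 N).
It fails at once if the tape, pliers, screwdriver or jar is moved by more than 20 mm (distance of any of tape_roll, pliers, screwdriver, screw_jar from where it was at the start of the episode above 0.02 m).
It also fails if it takes over 59 s, if anything falls off the work surface, if the arm or the gripper's body presses on something with over 40 N, if the wrist force passes 120 N, or if a joint passes its speed limit or range.

## Working session

There is one attempt and no reset: what is moved stays moved. The work goes in short steps, Python scripts to look and compute and a shell command to move; the robot and the scene stay as the last step left them, time stands still between calls to the robot, and variables do not carry over. Pictures are saved under pics/ and viewed, and the job is handed in when it is done.

```bash
mkdir -p pics; ls
python3 - <<'E'
from workcell import *
import cv2
o=get_obs()
for k in o: print(k,o[k])
for n in ("scene","side","wrist"):
    p,d=camera(n); cv2.imwrite(f"pics/{n}0.png",p)
    import numpy as np; np.save(f"pics/{n}0.npy",d)
    print(camera_model(n))
E
```

```text
pics
clock 0.0
joint_pos [-0.02261854  0.3328836  -0.06468605  1.46092844  0.02159547  1.34989265
 -0.0884815 ]
joint_velocities [-0.00064179  0.00108133  0.00073383  0.00069822 -0.00101914 -0.00047572
  0.0005888 ]
tau [ 4.98105128e-04 -6.25449800e+01  4.97091911e-02 -3.91610491e+01
  1.63588714e-02  9.83294769e-03 -6.01235030e-06]
position [6.24667541e-01 1.44584179e-06 2.55514690e-01]
ee_rot [ 7.07091197e-01  7.07122010e-01 -5.23374917e-04 -4.77429590e-04]
ft_force [-0.17039668 -0.70262483  0.26740748]
torque [-0.01139721  0.04421098 -0.03898291]
grip_width 0.9996621300195602
{'camera_matrix': array([[484.72530268,   0.        , 260.50220175],
       [  0.        , 484.72530268, 187.76196353],
       [  0.        ,   0.        ,   1.        ]]), 'R': array([[ 0.00940882,  0.99981608, -0.01671143],
       [ 0.77346193, -0.01786886, -0.63359084],
       [-0.63377293, -0.00696431, -0.7734878 ]]), 't': array([-0.03915617, -0.29252365,  1.82434976])}
{'camera_matrix': array([[428.16980905,   0.        , 253.29976498],
       [  0.        , 428.16980905, 189.373207  ],
       [  0.        ,   0.        ,   1.        ]]), 'R': array([[ 0.95346212, -0.30133766,  0.01027604],
       [-0.15477838, -0.51841357, -0.84100596],
       [ 0.25875401,  0.80027682, -0.54092826]]), 't': array([-0.43260185,  0.14392351,  1.32935271])}
{'camera_matrix': array([[282.36295902,   0.        , 256.86157307],
       [  0.        , 282.36295902, 190.69152234],
       [  0.        ,   0.        ,   1.        ]]), 'mount': array([[-4.83920384e-04, -9.48579953e-01, -3.16537263e-01,
         8.29260584e-02],
       [ 9.99999759e-01, -3.01766473e-04, -6.24478265e-04,
         5.88505334e-04],
       [ 4.96847230e-04, -3.16537489e-01,  9.48579871e-01,
        -1.17955416e-01],
       [ 0.00000000e+00,  0.00000000e+00,  0.00000000e+00,
         1.00000000e+00]])}
```

View pics/scene0.png

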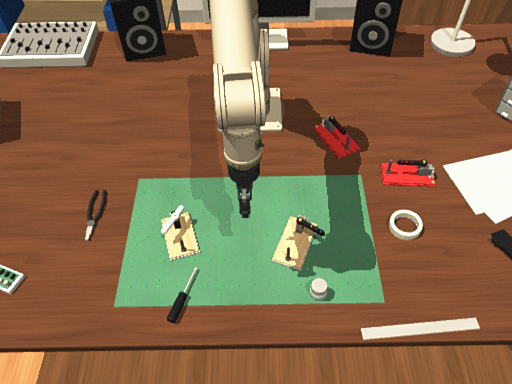

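View pics/side0.png

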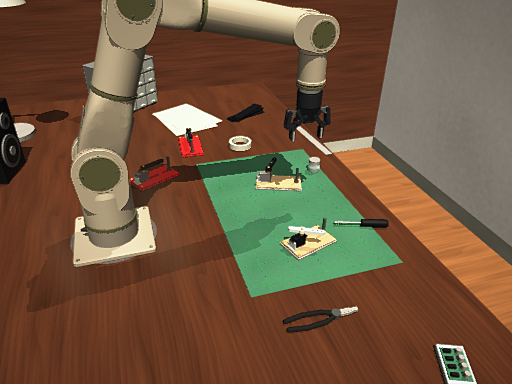

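View pics/wrist0.png

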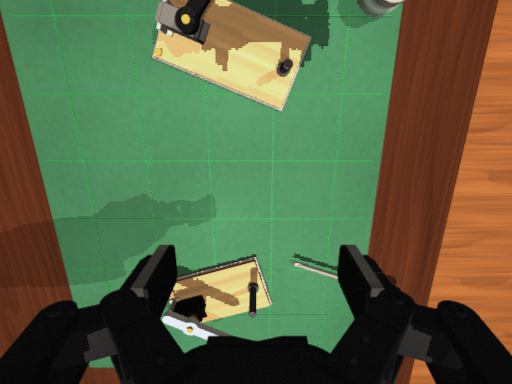

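```bash
cat > h.py <<'E'
from workcell import *
import cv2, numpy as np
from scipy.spatial.transform import Rotation as Ro
def cam(n,o=None):
    m=camera_model(n);K=m["camera_matrix"]
    if n=="wrist":
        o=o or get_obs(); T=np.eye(4);T[:3,:3]=Ro.from_quat(o["ee_rot"]).as_matrix();T[:3,3]=o["position"]
        W=T@m["mount"]; R=W[:3,:3].T; t=-R@W[:3,3]
    else: R,t=m["R"],m["t"]
    return K,R,t
def atz(c,u,v,z):
    K,R,t=c; d=R.T@np.linalg.inv(K)@[u,v,1]; p=-R.T@t
    return p+d*(z-p[2])/d[2]
def proj(c,X):
    K,R,t=c; q=K@(R@np.asarray(X)+t); return q[:2]/q[2]
def world(c,u,v,d):
    K,R,t=c; return R.T@(np.linalg.inv(K)@[u,v,1]*d-t)
def crop(img,x0,y0,x1,y1,s,fn):
    cv2.imwrite(fn,cv2.resize(img[y0:y1,x0:x1],None,fx=s,fy=s,interpolation=cv2.INTER_CUBIC))
E
python3 - <<'E'
from h import *
s=cv2.imread("pics/scene0.png"); w=cv2.imread("pics/wrist0.png")
a=cv2.resize(s[195:275,145:220],None,fx=5,fy=5,interpolation=2); b=cv2.resize(s[200:280,260:335],None,fx=5,fy=5,interpolation=2)
cv2.imwrite("pics/s0c.png",np.hstack([a,b]))
crop(w,130,0,330,120,4,"pics/w0a.png")
crop(w,140,240,300,350,5,"pics/w0b.png")
E
```

```text
(no output)
```

View pics/s0c.png

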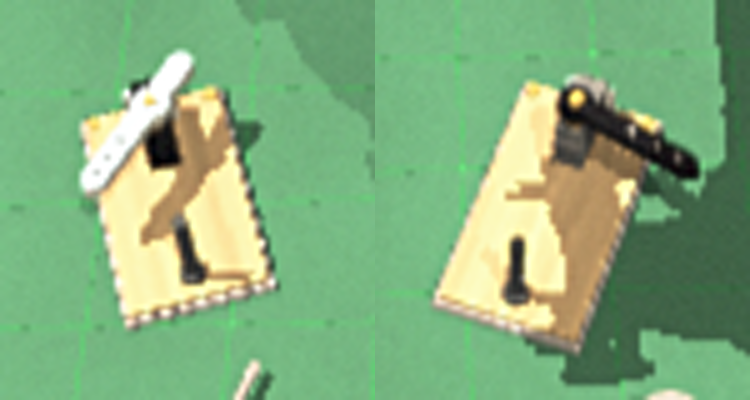

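View pics/w0a.png

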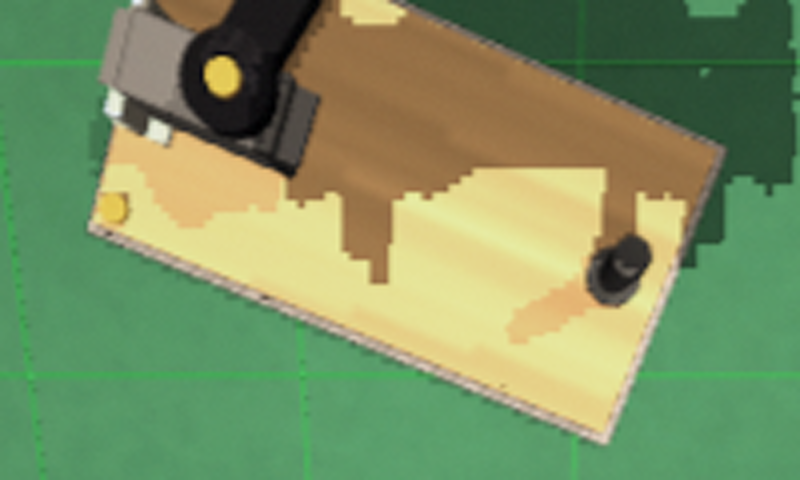

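View pics/w0b.png

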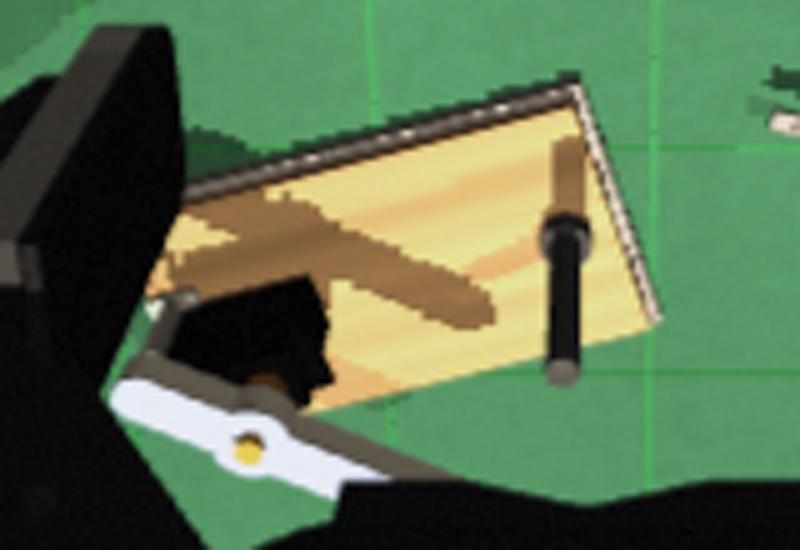

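Run:
```python
from h import *
cs=cam("scene"); cw=cam("wrist")
S={"hs":(175,214.8,.069),"hp":(181,239,.07),"ht":(162.6,232,.065),"ls":(300.2,219.6,.069),"lp":(288.4,248,.07),"lt":(323.8,234.4,.065),
 "driver_tip":(197,269,.01),"drv_end":(172,321,.02),"jar":(319,285,.05)}
P={k:atz(cs,*v) for k,v in S.items()}
for k,v in P.items(): print(k,v.round(4))
W={"hs":(189.8,329.6,.069),"hp":(252.4,314.4,.07),"ls":(185.5,19,.069),"lp":(288,63,.07)}
Q={k:atz(cw,*v) for k,v in W.items()}
for k,v in Q.items(): print('w',k,v.round(4))
for A in (P,Q):
  for j in "hl":
    d=A[j+'p']-A[j+'s']; print(j,'dist',np.hypot(*d[:2]),'ang',np.degrees(np.arctan2(d[1],d[0])))
for j in "hl":
    d=P[j+'t']-P[j+'s']; print(j,'tip',np.hypot(*d[:2]),'ang',np.degrees(np.arctan2(d[1],d[0])))
print(Ro.from_quat(get_obs()["ee_rot"]).as_matrix().round(3))
```

```text
hs [ 0.5332 -0.2178  0.069 ]
hp [ 0.6196 -0.1917  0.07  ]
ht [ 0.591  -0.2484  0.065 ]
ls [0.5585 0.151  0.069 ]
lp [0.6557 0.1121 0.07  ]
lt [0.6089 0.2156 0.065 ]
driver_tip [ 0.683  -0.1485  0.01  ]
drv_end [ 0.8433 -0.2014  0.02  ]
jar [0.7612 0.19   0.05  ]
w hs [ 0.5335 -0.2181  0.069 ]
w hp [ 0.6189 -0.1916  0.07  ]
w ls [0.5575 0.1525 0.069 ]
w lp [0.6557 0.1142 0.07  ]
h dist 0.09026481277096152 ang 16.81021126795168
l dist 0.10471568217046197 ang -21.836468676388925
h dist 0.08942476437145548 ang 17.26128431517903
l dist 0.1053568217320285 ang -21.31146500313257
h tip 0.06547005980083603 ang -27.838876761310875
l tip 0.08195772919428554 ang 51.99601431042008
[[ 0.     1.    -0.001]
 [ 1.    -0.    -0.   ]
 [-0.    -0.001 -1.   ]]
```

```bash
python3 -c "
import workcell
print(dir(workcell))
for n in dir(workcell):
    v=getattr(workcell,n)
    if isinstance(v,(int,float)): print(n,v)
"; python3 -m creep '[[0,0,0,0,0,0,255],[0,0,0,0,0,0,255],[0,0,0,0,0,0,255],[0,0,0,0,0,0,255],[0,0,0,0,0,0,255],[0,0,0,0,0,0,255],[0,0,0,0,0,0,255],[0,0,0,0,0,0,255]]' 20
python3 - <<'E'
from h import *
S=np.array([.558,.1515]);f=np.radians(60);r=.060;o=.032
u=np.array([np.cos(f),np.sin(f)]);n=np.array([-u[1],u[0]])
print("leg start",S+r*u+o*n)
S=np.array([.5333,-.218]);f=np.radians(-36);r=.048;o=-.032
u=np.array([np.cos(f),np.sin(f)]);n=np.array([-u[1],u[0]])
print("horn start",S+r*u+o*n)
p,d=camera("wrist");cv2.imwrite("pics/w1.png",p)
E
```

```text
['MotionError', '__builtins__', '__cached__', '__doc__', '__file__', '__loader__', '__name__', '__package__', '__spec__', 'camera', 'camera_model', 'finger_overhang', 'get_obs', 'hand_in']
finger_overhang 0.025
clock: 0.95
position: [0.625, 0.0, 0.2564]
ee_rot: [0.707, 0.707, 0.0, 0.0]
ft_force: [0.5, 0.1, -0.4]
grip_width: -0.003
leg start [0.56028719 0.21946152]
horn start [ 0.55332369 -0.27210224]
```

View pics/w1.png

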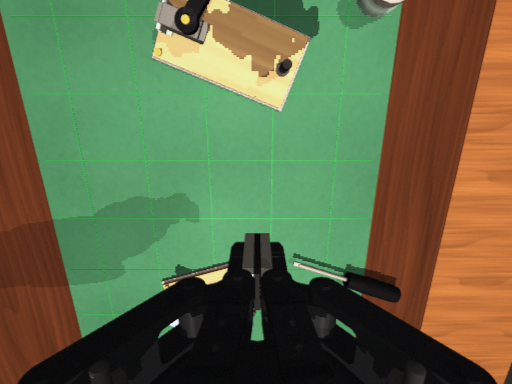

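```bash
python3 -m creep '[[0,0,0,44,-13,0,255],[0,0,0,44,-13,0,255],[0,0,0,44,-13,0,255],[0,0,0,44,-13,0,255],[0,0,0,43,-13,0,255],[0,0,0,0,0,0,255],[0,0,0,0,0,0,255]]'
python3 -m creep '[[0,0,-0.131,0,0,0,255],[0,0,-0.131,0,0,0,255],[0,0,-0.131,0,0,0,255],[0,0,-0.131,0,0,0,255],[0,0,-0.131,0,0,0,255],[0,0,-0.131,0,0,0,255],[0,0,-0.131,0,0,0,255],[0,0,-0.131,0,0,0,255]]'
cat >> h.py <<'E'
def rep(fn=None):
    o=get_obs();M=Ro.from_quat(o["ee_rot"]).as_matrix()
    print("pos",o["position"].round(4) if hasattr(o["position"],'round') else o["position"],"phi",np.degrees(np.arctan2(M[1,1],M[0,1])).round(1),"z",M[:,2].round(3),"F",np.round(o["ft_force"],1),"t",o["clock"])
    p=np.array(o["position"])[:2]
    ph=np.arctan2(M[1,1],M[0,1]);u=np.array([np.cos(ph),np.sin(ph)]);n=np.array([-u[1],u[0]])
    for k,S in (("leg",(.558,.1515)),("horn",(.5333,-.218))):
        d=p-S; print(k,"r %.1f o %.1f"%(d@u*1e3,d@n*1e3))
    if fn:
        s,_=camera("scene"); w,_=camera("wrist"); sd,_=camera("side")
        a=cv2.resize(s[185:285,145:345],None,fx=4,fy=4,interpolation=2); 
        b=cv2.resize(sd[120:270,240:400],None,fx=2.6,fy=2.6,interpolation=2)[:390]
        cv2.imwrite(fn+"s.png",a);cv2.imwrite(fn+"d.png",b);cv2.imwrite(fn+"w.png",w)
E
python3 -c "
from h import *
rep('pics/a')"
```

```text
clock: 1.7
position: [0.5596, 0.2201, 0.2563]
ee_rot: [0.706, 0.708, 0.0, 0.0]
ft_force: [0.5, -0.6, -0.4]
grip_width: -0.001
clock: 2.5
position: [0.5608, 0.217, 0.2563]
ee_rot: [0.257, 0.966, -0.0, 0.0]
ft_force: [0.1, -0.1, -0.6]
grip_width: 0.006
pos [0.5608 0.217  0.2563] phi 60.2 z [ 0.    -0.001 -1.   ] F [ 0.1 -0.1 -0.6] t 2.5
leg r 58.2 o 30.1
horn r 391.1 o 192.3
```

View pics/as.png

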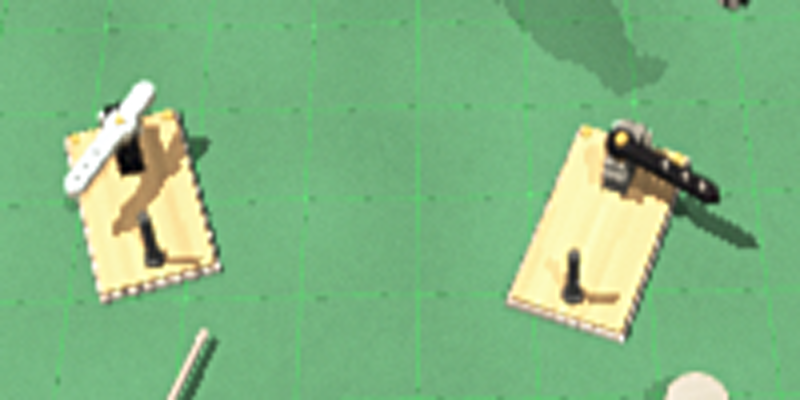

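```bash
python3 -m creep '[[0,0,0,2,2,35,255],[0,0,0,0,0,35,255],[0,0,0,0,0,35,255],[0,0,0,0,0,30,255],[0,0,0,0,0,20,255],[0,0,0,0,0,10,255],[0,0,0,0,0,0,255]]'
python3 -c "
from h import *
rep('pics/b')"
```

```text
clock: 3.35
position: [0.5589, 0.2209, 0.0903]
ee_rot: [0.26, 0.966, -0.001, -0.001]
ft_force: [0.5, -0.1, -0.6]
grip_width: 0.002
pos [0.5589 0.2209 0.0903] phi 59.9 z [-0.002 -0.001 -1.   ] F [ 0.5 -0.1 -0.6] t 3.35
leg r 60.5 o 34.0
horn r 392.5 o 198.1
```

View pics/bs.png

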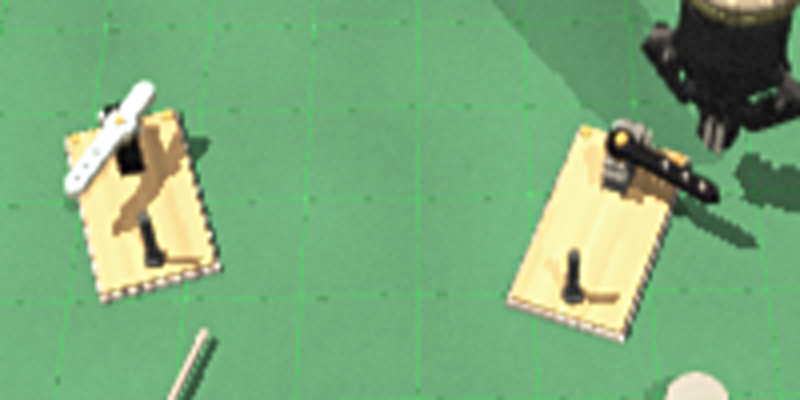

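View pics/bd.png

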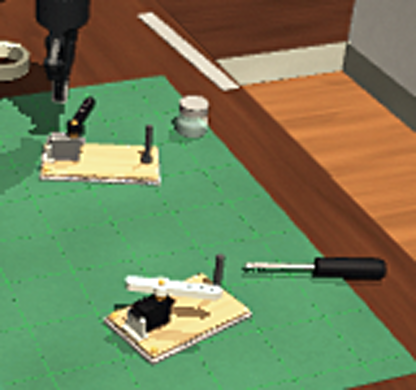

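```bash
python3 -m creep '[[0,0,0,0,0,10,255],[0,0,0,0,0,10,255],[0,0,0,0,0,0,255]]'
python3 -c "
from h import *
rep('pics/c')
print(proj(cam('scene'),[.559,.221,.045]))"
```

```text
clock: 3.8
position: [0.5584, 0.2213, 0.0696]
ee_rot: [0.258, 0.966, -0.001, -0.001]
ft_force: [-0.5, 0.4, 0.2]
grip_width: -0.001
pos [0.5584 0.2213 0.0696] phi 60.0 z [-0.002 -0.001 -1.   ] F [-0.5  0.4  0.2] t 3.8
leg r 60.7 o 34.5
horn r 393.1 o 197.6
[323.49163906 224.06619475]
```

View pics/cs.png

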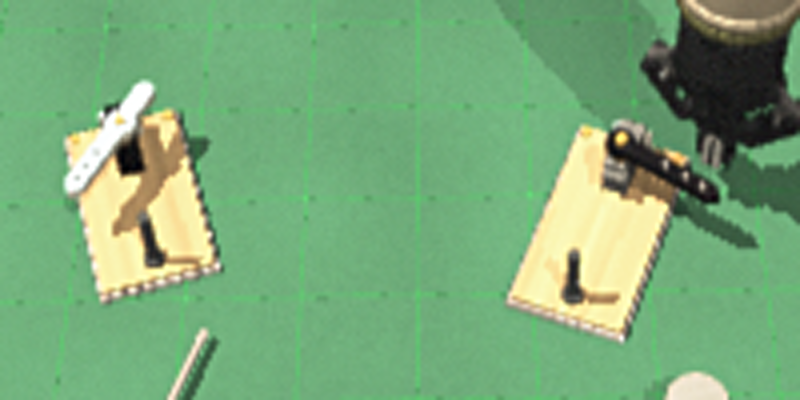

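View pics/cd.png

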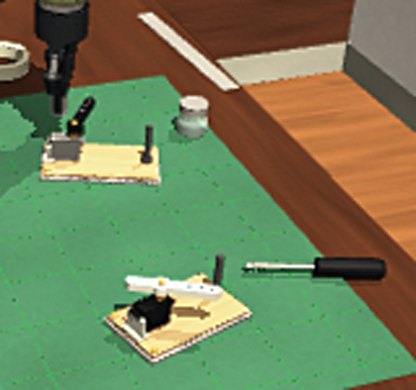

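```bash
python3 -m creep '[[0,0,0.035,-5.3,0.9,0,255],[0,0,0.035,-5.3,0.9,0,255],[0,0,0.035,-5.3,0.8,0,255],[0,0,0.035,-5.3,0.8,0,255],[0,0,0.06,-4.5,1.1,0,255],[0,0,0.06,-3.6,1.1,0,255],[0,0,0.06,-3.6,1.1,0,255],[0,0,0.06,-3.6,1.1,0,255]]'
python3 -c "
from h import *
rep('pics/e')"
```

```text
clock: 4.75
position: [0.5934, 0.2058, 0.0713]
ee_rot: [0.438, 0.899, 0.0, -0.0]
ft_force: [0.1, 1.0, -0.3]
grip_width: -0.001
pos [0.5934 0.2058 0.0713] phi 38.0 z [-0.  0. -1.] F [ 0.1  1.  -0.3] t 4.75
leg r 61.4 o 21.0
horn r 308.5 o 296.8
```

View pics/es.png

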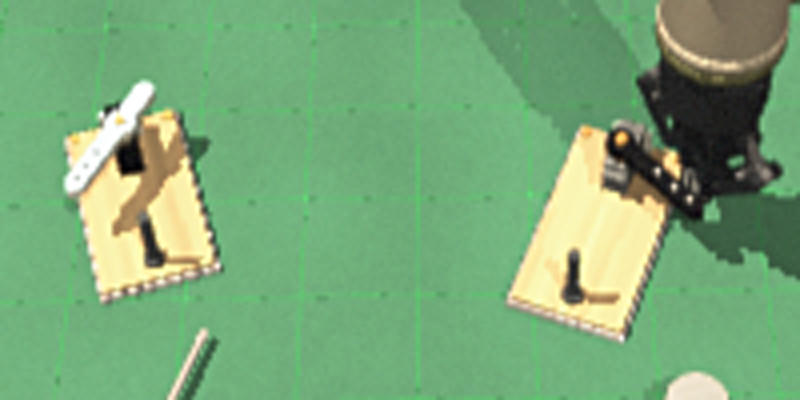

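```bash
python3 -m creep '[[0,0,0.06,-3.6,1.2,0,255],[0,0,0.06,-3.6,1.2,0,255],[0,0,0.06,-3.6,1.2,0,255],[0,0,0.06,-3.6,1.2,0,255],[0,0,0.06,-3.6,1.2,0,255],[0,0,0.06,-3.6,1.2,0,255],[0,0,0.06,-3.6,1.2,0,255],[0,0,0,0,0,0,255]]'
python3 -c "
from h import *
rep()"
python3 -m creep '[[0,0,0.06,-3.6,1.2,0,255],[0,0,0.06,-3.6,1.2,0,255],[0,0,0.06,-3.6,1.2,0,255],[0,0,0.06,-3.6,1.2,0,255],[0,0,0.06,-3.6,1.2,0,255],[0,0,0,0,0,0,255]]'
python3 -c "
from h import *
rep('pics/f')"
```

```text
clock: 5.7
position: [0.6123, 0.1874, 0.0713]
ee_rot: [0.614, 0.789, -0.0, 0.0]
ft_force: [-0.2, 0.0, -0.8]
grip_width: 0.001
pos [0.6123 0.1874 0.0713] phi 14.2 z [ 0. -0. -1.] F [-0.2  0.  -0.8] t 5.7
leg r 61.5 o 21.4
horn r 175.9 o 373.6
clock: 6.3
position: [0.6205, 0.1704, 0.0713]
ee_rot: [0.725, 0.689, -0.0, 0.0]
ft_force: [-0.3, 0.4, -1.1]
grip_width: -0.003
pos [0.6205 0.1704 0.0713] phi -2.9 z [ 0. -0. -1.] F [-0.3  0.4 -1.1] t 6.3
leg r 61.4 o 22.1
horn r 67.2 o 392.3
```

View pics/fs.png

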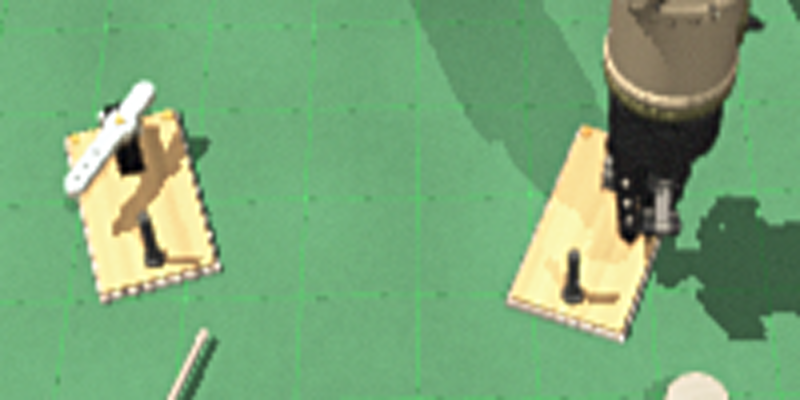

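```bash
python3 -c "
from h import *
c=cam('scene')
p=atz(c,302.5,243.5,.063);d=p[:2]-[.558,.1515];print(p,np.hypot(*d),np.degrees(np.arctan2(d[1],d[0])))
p=atz(c,145+625/4,185+184/4,.068);d=p[:2]-[.558,.1515];print(p,np.hypot(*d),np.degrees(np.arctan2(d[1],d[0])))
"
```

```text
[0.63713025 0.1530084  0.063     ] 0.07914462568976124 1.0920540288904095
[0.59791484 0.15169075 0.068     ] 0.03991529620861787 0.27381279437508305
```

```bash
python3 -m creep '[[0,0,0.05,-3.4,1,0,255],[0,0,0.05,-3.4,1,0,255],[0,0,0.05,-3.4,1,0,255],[0,0,0.05,-3.4,1,0,255],[0,0,0.05,-3.4,1,0,255],[0,0,0.025,-1.7,0.5,0,255],[0,0,0.025,-1.7,0.5,0,255],[0,0,0.025,-1.7,0.5,0,255]]'
python3 -m creep '[[0,0,0,0,0,0,255],[0,0,0,0,0,0,255]]'
python3 -c "
from h import *
rep('pics/g')"
```

```text
clock: 7.25
position: [0.6226, 0.148, 0.0714]
ee_rot: [0.827, 0.562, 0.0, -0.0]
ft_force: [2.5, -0.7, 0.2]
grip_width: 0.003
clock: 7.45
position: [0.6224, 0.1478, 0.0713]
ee_rot: [0.827, 0.562, -0.0, -0.0]
ft_force: [-0.6, -0.2, 0.3]
grip_width: -0.0
pos [0.6224 0.1478 0.0713] phi -21.6 z [-0. -0. -1.] F [-0.6 -0.2  0.3] t 7.45
leg r 61.2 o 20.2
horn r -51.6 o 373.0
```

View pics/gs.png

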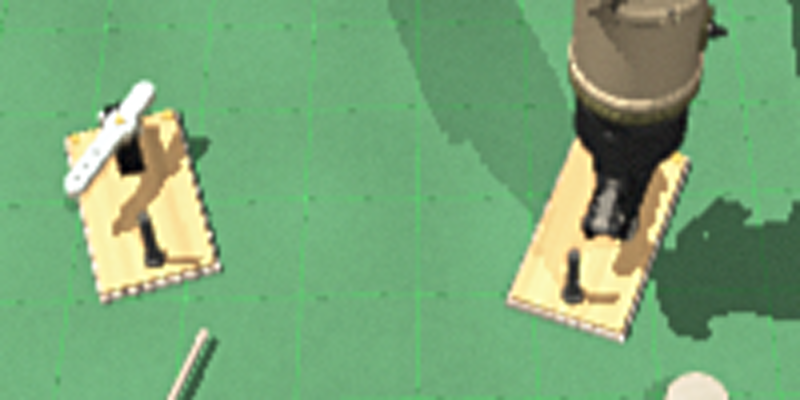

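View pics/gd.png

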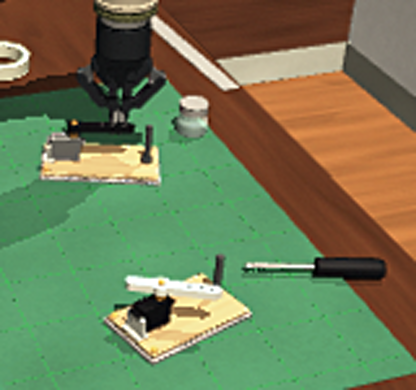

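```bash
python3 -m creep '[[0,0,0,-0.8,0,0,255],[0,0,0,-0.7,0,0,255],[0,0,0,0,0,0,255],[0,0,0,4,0,0,255],[0,0,0,10,0,0,255],[0,0,0,6,0,0,255],[0,0,0,0,0,-30,255],[0,0,0,0,0,-40,255]]'
python3 -m creep '[[0,0,0,0,0,-40,255],[0,0,0,30,-20,-40,255],[0,0,0,30,-20,-35,255],[0,0,0,30,-20,0,255],[0,0,0,0,0,0,255],[0,0,0,0,0,0,255]]'
python3 -c "
from h import *
rep('pics/i')"
```

```text
clock: 8.4
position: [0.6281, 0.1658, 0.1398]
ee_rot: [0.827, 0.563, -0.002, -0.001]
ft_force: [0.7, -0.3, 0.6]
grip_width: -0.002
clock: 9.0
position: [0.6067, 0.2697, 0.2529]
ee_rot: [0.826, 0.563, -0.0, -0.0]
ft_force: [0.1, -0.6, 0.1]
grip_width: 0.004
pos [0.6067 0.2697 0.2529] phi -21.4 z [-0. -0. -1.] F [ 0.1 -0.6  0.1] t 9.0
leg r 2.2 o 127.8
horn r -110.0 o 480.8
```

View pics/is.png

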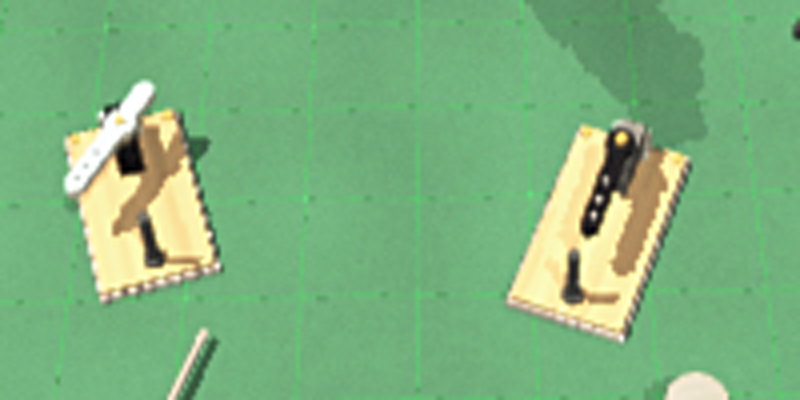

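View pics/iw.png

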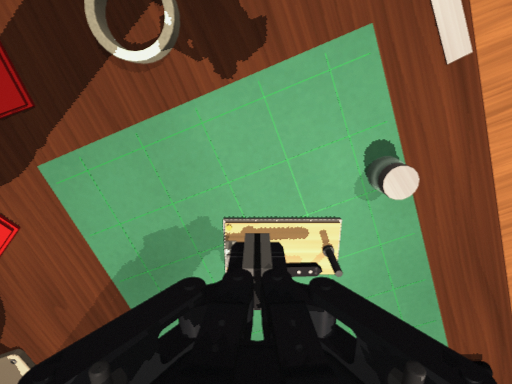

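Run:
```python
from h import *
c=cam('scene')
i,_=camera("scene"); crop(i,285,210,325,265,12,"pics/j.png"); cv2.imwrite("pics/jfull.png",i)
```

```text
(no output)
```

View pics/j.png

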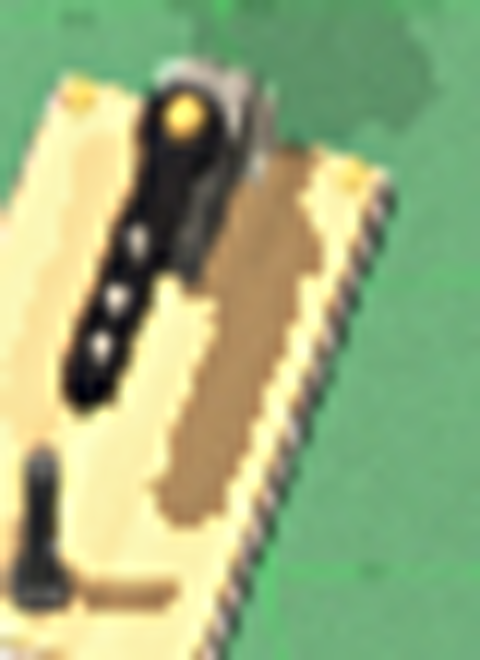

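Run:
```python
from h import *
c=cam('scene')
f=lambda x,y,z:atz(c,285+x/12-.46,210+y/12-.46,z)[:2]
s=f(184,116,.070)
for n,a in dict(d1=(137,239,.068),d2=(118,295,.068),d3=(100,344,.068),tip=(84,400,.065),pin=(42,458,.07)).items():
    d=f(*a)-s; print(n,np.hypot(*d).round(4),np.degrees(np.arctan2(d[1],d[0])).round(2))
```

```text
d1 0.037 -21.05
d2 0.0539 -20.31
d3 0.0685 -20.23
tip 0.0829 -19.8
pin 0.1045 -21.89
```

```bash
python3 -m creep '[[0,0,0,-43.7,12.3,0,255],[0,0,0,-43.7,12.3,0,255],[0,0,0,-43.7,12.3,0,255],[0,0,0,-43.7,12.3,0,255],[0,0,0,-43.7,12.3,0,255],[0,0,0,-43.7,12.3,0,255]]'
python3 -m creep '[[0,0,0,-43.7,12.3,0,255],[0,0,0,-43.7,12.3,0,255],[0,0,0,-43.7,12.3,0,255],[0,0,0,-43.7,12.3,0,255],[0,0,0,-43.7,12.3,0,255],[0,0,0,-43.7,12.3,0,255],[0,0,0,0,0,0,255],[0,0,0,0,0,0,255]]'
python3 -m creep '[[0,0,0.128,0,0,0,255],[0,0,0.127,0,0,0,255],[0,0,0,0,0,0,255],[0,0,0,0,0,0,255]]'
python3 -c "
from h import *
rep()"
```

```text
clock: 9.8
position: [0.5788, -0.0057, 0.2534]
ee_rot: [0.828, 0.561, 0.0, 0.0]
ft_force: [0.9, 0.1, 0.2]
grip_width: -0.0
clock: 10.6
position: [0.5504, -0.2759, 0.253]
ee_rot: [0.828, 0.56, -0.0, -0.0]
ft_force: [-1.0, 0.3, -0.1]
grip_width: 0.001
clock: 11.0
position: [0.5517, -0.2729, 0.2533]
ee_rot: [0.891, 0.455, 0.0, -0.0]
ft_force: [-1.2, -0.8, 0.2]
grip_width: -0.003
pos [ 0.5517 -0.2729  0.2533] phi -35.9 z [ 0.  0. -1.] F [-1.2 -0.8  0.2] t 11.0
leg r 243.9 o -347.3
horn r 47.1 o -33.7
```

```bash
python3 -m creep '[[0,0,0,0,0,40,255],[0,0,0,0,0,40,255],[0,0,0,0,0,40,255],[0,0,0,0,0,30,255],[0,0,0,0,0,20,255],[0,0,0,0,0,12,255],[0,0,0,0,0,0,255],[0,0,0,0,0,0,255]]'
python3 -c "
from h import *
rep('pics/k')"
```

```text
clock: 11.8
position: [0.552, -0.2739, 0.0722]
ee_rot: [0.892, 0.453, 0.0, 0.0]
ft_force: [0.4, -0.1, 0.9]
grip_width: -0.001
pos [ 0.552  -0.2739  0.0722] phi -36.1 z [ 0.001 -0.    -1.   ] F [ 0.4 -0.1  0.9] t 11.8
leg r 246.1 o -347.0
horn r 48.1 o -34.1
```

View pics/ks.png

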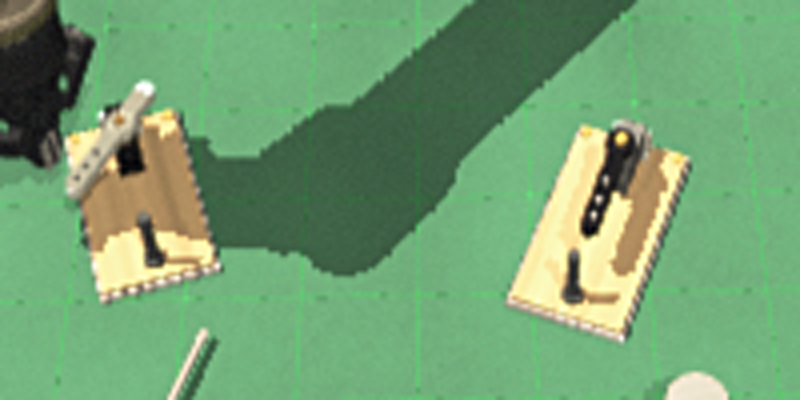

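```bash
python3 -m creep '[[0,0,-0.035,5,1,0,255],[0,0,-0.035,5,1,0,255],[0,0,-0.035,5,0.8,0,255],[0,0,-0.035,5,0.8,0,255],[0,0,-0.06,2.9,1.1,0,255],[0,0,-0.06,2.9,1.1,0,255],[0,0,-0.06,2.9,1.1,0,255],[0,0,-0.06,2.9,1.1,0,255]]'
python3 -m creep '[[0,0,0,0,0,0,255]]'
python3 -c "
from h import *
rep('pics/l')"
```

```text
clock: 12.75
position: [0.5741, -0.25, 0.0713]
ee_rot: [0.789, 0.614, -0.0, 0.0]
ft_force: [-1.3, -0.9, 0.4]
grip_width: -0.002
clock: 12.85
position: [0.5743, -0.2496, 0.0712]
ee_rot: [0.789, 0.614, 0.0, -0.0]
ft_force: [-0.0, 0.3, -1.4]
grip_width: 0.001
pos [ 0.5743 -0.2496  0.0712] phi -14.3 z [ 0.  0. -1.] F [-0.   0.3 -1.4] t 12.85
leg r 114.7 o -384.7
horn r 47.5 o -20.5
```

View pics/ls.png

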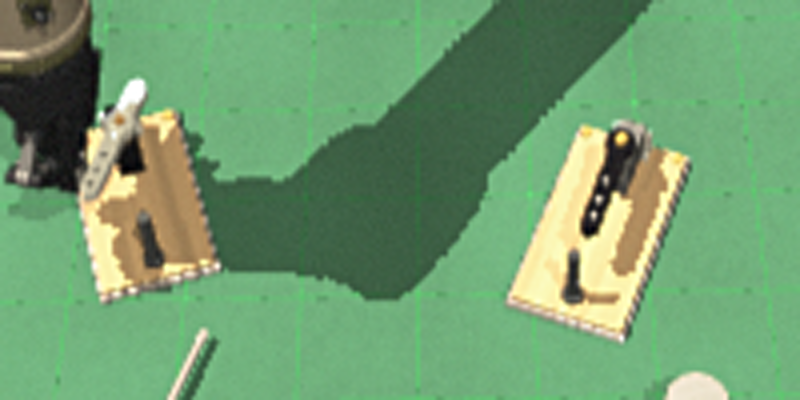

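```bash
python3 -m creep '[[0,0,-0.055,2.8,1.1,0,255],[0,0,-0.055,2.8,1.1,0,255],[0,0,-0.055,2.8,1.1,0,255],[0,0,-0.055,2.8,1.1,0,255],[0,0,-0.055,2.8,1.1,0,255],[0,0,-0.055,2.8,1.1,0,255],[0,0,-0.055,2.8,1.1,0,255],[0,0,0,0,0,0,255]]'
python3 -c "
from h import *
rep()"
python3 -m creep '[[0,0,-0.04,2,0.7,0,255],[0,0,-0.04,2,0.7,0,255],[0,0,-0.04,2,0.7,0,255],[0,0,-0.04,2,0.7,0,255],[0,0,0,0,0,0,255],[0,0,0,0,0,0,255]]'
python3 -c "
from h import *
rep('pics/m')"
```

```text
clock: 13.8
position: [0.5833, -0.2312, 0.0713]
ee_rot: [0.658, 0.753, 0.0, -0.0]
ft_force: [-0.8, -0.2, 0.4]
grip_width: -0.0
pos [ 0.5833 -0.2312  0.0713] phi 7.6 z [ 0.  0. -1.] F [-0.8 -0.2  0.4] t 13.8
leg r -25.8 o -382.7
horn r 47.8 o -19.7
clock: 14.4
position: [0.5845, -0.2231, 0.0713]
ee_rot: [0.597, 0.802, 0.0, -0.0]
ft_force: [0.6, -0.0, 1.3]
grip_width: -0.004
pos [ 0.5845 -0.2231  0.0713] phi 16.6 z [ 0.  0. -1.] F [ 0.6 -0.   1.3] t 14.4
leg r -81.9 o -366.5
horn r 47.6 o -19.5
```

View pics/ms.png

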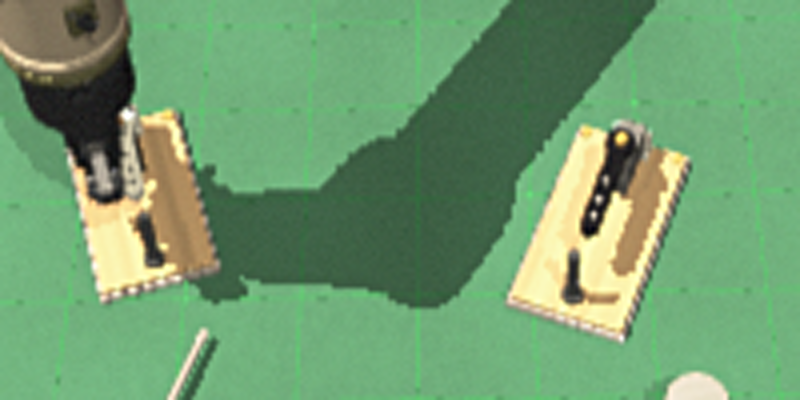

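```bash
python3 -m creep '[[0,0,0,0.7,0,0,255],[0,0,0,0.6,0,0,255],[0,0,0,0,0,0,255],[0,0,0,-4,0,0,255],[0,0,0,-10,0,0,255],[0,0,0,-6,0,0,255],[0,0,0,0,0,-30,255],[0,0,0,0,0,-40,255]]'
python3 -m creep '[[0,0,0,0,0,-40,255],[0,0,0,-30,-20,-40,255],[0,0,0,-30,-20,-35,255],[0,0,0,-30,-20,0,255],[0,0,0,0,0,0,255],[0,0,0,0,0,0,255]]'
python3 -c "
from h import *
rep('pics/n')
i=np.array(camera('scene')[0]); crop(i,155,200,205,260,10,'pics/n2.png')"
```

```text
clock: 15.35
position: [0.5885, -0.2414, 0.1399]
ee_rot: [0.597, 0.802, -0.001, -0.002]
ft_force: [-0.0, 0.0, 1.1]
grip_width: -0.002
clock: 15.95
position: [0.5586, -0.3431, 0.2529]
ee_rot: [0.597, 0.802, -0.0, -0.0]
ft_force: [0.2, 0.7, -0.1]
grip_width: -0.001
pos [ 0.5586 -0.3431  0.2529] phi 16.6 z [-0.  0. -1.] F [ 0.2  0.7 -0.1] t 15.95
leg r -141.1 o -474.1
horn r -11.6 o -127.1
```

View pics/n2.png

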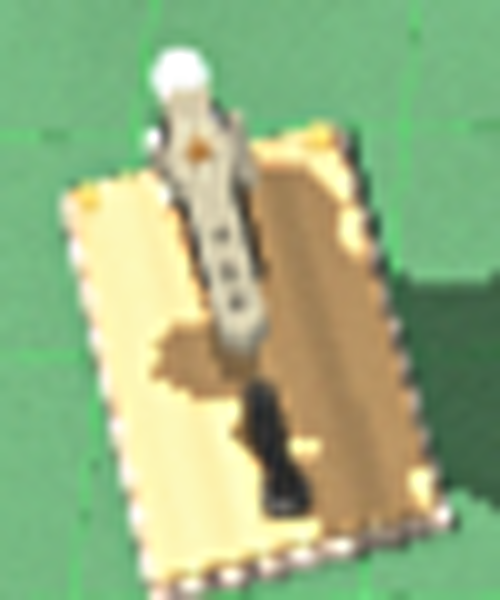

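View pics/ns.png

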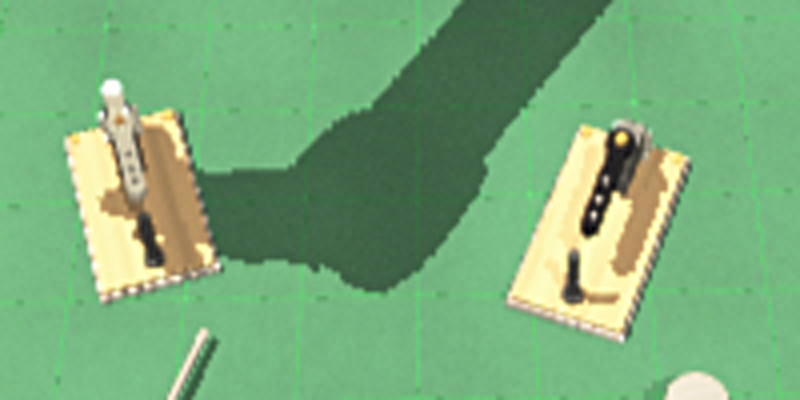

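View pics/nw.png

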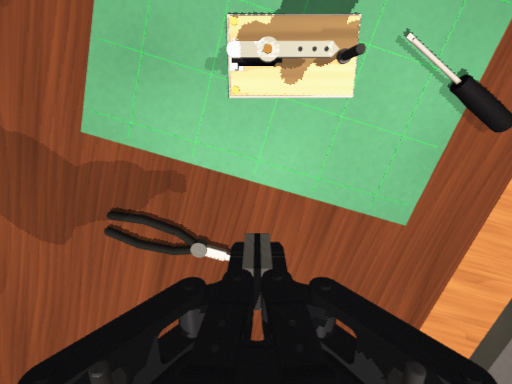

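Run:
```python
from h import *
c=cam('scene')
f=lambda x,y,z:atz(c,155+x/10-.45,200+y/10-.45,z)[:2]
s=f(200,150,.070)
for n,a in dict(tail=(181,72,.068),d1=(221,235,.068),d3=(235,303,.068),tip=(242,345,.065),pin=(260,385,.07)).items():
    d=f(*a)-s; print(n,np.hypot(*d).round(4),np.degrees(np.arctan2(d[1],d[0])).round(2))
w=cam('wrist'); s=atz(w,267,48,.07)[:2]
for n,a in dict(tail=(234,49,.068),d1=(298,48,.068),d3=(328,48,.068),tip=(340,48,.068),pin=(361,48.5,.07)).items():
    d=atz(w,*a)[:2]-s; print('w',n,np.hypot(*d).round(4),np.degrees(np.arctan2(d[1],d[0])).round(2))
```

```text
tail 0.032 -163.32
d1 0.0308 16.77
d3 0.0557 15.99
tip 0.0686 15.35
pin 0.0872 17.14
w tail 0.0319 -162.1
w d1 0.0301 17.43
w d3 0.0591 17.15
w tip 0.0707 17.1
w pin 0.0904 16.59
```

```bash
python3 -c "
from workcell import *
import cv2,numpy as np
a=cv2.imread('pics/scene0.png');b=camera('scene')[0]
for n,(x0,y0,x1,y1) in dict(tape=(385,205,428,245),jar=(308,275,332,302),driver=(165,265,202,325),pliers=(82,185,110,242)).items():
    print(n,cv2.phaseCorrelate(*[np.float32(cv2.cvtColor(i[y0:y1,x0:x1],6)) for i in (a,b)]))
print(hand_in())"
```

```text
tape ((0.5140207878473788, -0.07400574291868978), 1.002224332888921)
jar ((-0.03447851805309021, 0.5482120529023309), 0.9474108750805442)
driver ((0.03742265283378288, 0.030487941615501057), 1.0205865510304768)
pliers ((0.00638260198576468, 0.09543787864937059), 0.9255041167471144)
the job is handed in; nothing more can be done
None
```

Both servo arms now point at their pins, and the job is handed in at about 16 s on the robot's clock, well inside the 59 s limit. I pushed each arm round with the closed fingertips, swinging the tool about the servo shaft, then backed off and lifted clear. `hand_in()` reports no verdict, so these are my own last checks:

- **Black arm (`leg_link`):** measured 1 to 2° short of its pin in the scene picture (limit about 6°). The fingers hid it from the scene camera while it was being pushed home, so I measured it after backing off.
- **White arm (`servo_horn`):** within about 1° by the wrist camera. The scene camera gave 0.4 to 1.8°, a small disagreement well inside the limit.
- **Stands:** both look flat and unmoved in the last pictures. I compared these by eye only.
- **Tape, pliers, screwdriver and jar:** the first and last scene pictures agree to within 0.55 pixel (about 1 to 2 mm). The robot never went near any of them at low height.
- **Forces:** the wrist force never read above about 3 N at the end of a move, which is near the sensor noise. I had no direct reading of the finger contact force.
- **Robot:** the gripper was shut and clear of everything, at about 0.25 m height.

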